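# Lock the centrifuge's castle nut at the next slot

### The job

Take the flat-bladed lock key from its rest, stand its blade in the slots of the castle nut on the small round centrifuge, and with the key turn the nut gently clockwise (seen from above) to the first position where the slots line up with the cross slot in the spindle, feeling for it under light downward pressure. Let the key drop fully home across nut and spindle, let go and leave it standing there upright. Do not force the key, do not turn the nut back or on past that slot, and leave the other things alone.

Things in the scene. Friction and masses are not known exactly. Their poses are not given: they have to be found in the camera images.
- centrifuge: Small white round bench centrifuge, lid off, fixed: housing 120 mm across, 46 mm high, on it a fixed metal rotor disc 92 mm across, top 56 mm above the table. Origin at the centre of its underside, z up along the spindle. Two short black ribs on the rim mark its x axis.
- spindle_end (a point): Centre of the flat top of the fixed steel spindle (29 mm across), 72 mm above the table; axes as the centrifuge's. A cross slot 6 mm wide, 8 mm deep (floor at 64 mm), open at its ends, runs right across it: along the centrifuge's x axis only roughly, up to 0.28 rad off either way, different each time and not measured, to be found by feel.
- nut (a joint): Turn of the castle nut relative to the centrifuge, rad, growing clockwise seen from above. At value q its slot lines lie at -q, 60 deg - q and 120 deg - q counterclockwise from the centrifuge's x axis. It starts at 0.45 to 0.6: the line at 60 deg - q meets the cross slot first, after that much clockwise turning (give or take 0.28 rad); the others would go too far.
- nut_top (a point): Centre of the top of the dark steel castle nut, 78 mm above the table, 6 mm above the spindle's end; turns with the nut, x along a slot line. Nut about 52 mm across, 31 mm bore; six radial slots every 60 deg, 7.2 mm wide, 16 mm deep (floor at 62 mm), open at the top, so three lines of opposite slots. Friction 0.08 N m; stays where left.
- key_grip (a point): Middle of the lock key's grey upright handle, 42 mm above the blade's lower edge. Handle a plate 30 (key's x) x 12 (y) x 40 mm high, held across the 12 mm; below it a steel blade 42 (x) x 4 (y) x 20 mm. 0.1 to 0.17 kg; the same either way round; z up. On the spindle's end its blade edge is 72 mm above the table; fully home 64 mm.
- key_foot (a point): Middle of the lower edge of the lock key's blade; axes as key_grip. While the key turns the nut, side friction in the slots holds it up with a few N: press down with about 6 to 10 N for it to drop.
- key_rest: Grey block 70 x 38 x 34 mm fixed to the table, origin at the centre of its underside; a slot along its x (46.5 x 6.5 mm, 16 mm deep, floor 18 mm above the table) in which the key starts, standing upright, blade along the slot; lift it 20 mm or more to free it.
- tape_roll: Roll of label tape, 60 mm across, 18 mm high. Bystander; origin at the centre of its underside.
- marker_pen: Felt marker, 136 mm long, lying. Bystander; origin at the centre of its underside.
- small_bottle: Small white bottle, 30 mm across, 52 mm high. Bystander; origin at the centre of its underside.
- slide_box: Flat slide box 78 x 100 x 32 mm. Bystander; origin at the centre of its underside.
- tip_box_low: Low box of pipette tips 68 x 114 x 57 mm. Bystander; origin at the centre of its underside.

How it is judged (in metres and radians):
On the way:
1. the key's blade stands in the nut's slots on the spindle's end, with the nut still near its start (below 0.72 rad) (horizontal distance between key_foot and spindle_end below 0.005 m and z of key_foot in the frame of spindle_end between -0.002 and 0.0035 m and angle between key_foot's own z axis and vertical below 0.12 rad and value of joint nut below 0.72 rad), for 0.1 s.
At the end, for the whole second after the job is handed in: Key upright (within 7 deg), within 5 mm of the spindle's axis, blade at least 6 of 8 mm down in the cross slot and within 0.42 rad of the centrifuge's x axis, nut at its next slot position (0.62 to 1.5 rad), key released (horizontal distance between key_foot and spindle_end below 0.005 m and z of key_foot in the frame of spindle_end below -0.006 m and angle between key_foot's own z axis and vertical below 0.12 rad and angle between the x axis of key_foot and the x axis of spindle_end, either way round below 0.42 rad and value of joint nut between 0.62 and 1.5 rad and contact force between the fingers and lock_key below 0.1 N); the robot touches nothing.
It fails at once if the key is forced: pressed or twisted against the spindle with more than 50 N (contact force between lock_key and spindle above 50 N).
It fails at once if the nut is turned back (below 0.33 rad) (value of joint nut below 0.33 rad).
It fails at once if the nut is turned past the next slot (above 1.52 rad) (value of joint nut above 1.52 rad).
It fails at once if a bystander is moved more than 20 mm (distance of any of tape_roll, marker_pen, small_bottle, slide_box, tip_box_low from where it was at the start of the episode above 0.02 m).
It also fails if it takes over 48 s, if anything falls off the work surface, if the arm or the gripper's body presses on something with over 40 N, if the wrist force passes 120 N, or if a joint passes its speed limit or range.

### The arm

A 7-joint arm with a two-finger parallel gripper is mounted at the origin on a cart in front of the work surface, level with it; the furniture and walls round the work are solid. World frame = base frame: x ahead of the robot, y to its left, z up, the work surface at z = 0. Lengths are in mm, angles in rad, forces in N, time in s.
With the tool pointing down it reaches from about 400 to 875 mm from the base axis. Payload 4.4 kg.
Tool frame: the origin (TCP) lies at the very end of the fingers, on their centre line; the grasp point (between the pads) lies 19 mm behind it; y points along the fingers, z is the direction in which the jaws open and shut, and the axes are right-handed (so a half turn about y gives the same grasp; the last joint's range is limited). The gripper opens to 85 mm and grips with 20 to 120 N. Pads are 22 mm wide; open, the fingers measure 114 mm over their backs; the gripper's body (76 mm by 85 mm) begins 54 mm behind the grasp point. The pads swing forward as they close: fully open they stand 13 mm farther back than shut.
Start: joints at [-1.295, 0.628, 0.038, 1.517, -0.027, 0.996, -0.02], TCP at [217.846, 612.422, 231.313] pointing down, gripper open.
Joint ranges: [-3.06, 3.06], [-0.37, 2.12], [-1.25, 1.32], [0.18, 2.47], [-1.1, 4.24], [0.23, 1.98], [-2.94, 2.94]. Speed limits (rad/s): [2.57, 2.57, 3.14, 3.14, 3.14, 3.14, 3.14].

### API

Orientations are given as [roll, pitch, yaw] about the fixed x, y, z axes, in that order (R = Rz(yaw) Ry(pitch) Rx(roll)).
In Python, from cell import * gives the robot as it stands.
- The arm moves only by the tool apply_moves, never from a script. Its argument "targets" is a list of rows, each a list of 6 numbers: the shift along the tool's x, y, z in units of 40 mm (1.0 is 40 mm), then the turn, a rotation vector about the tool's x, y, z in units of 8 degrees (1.0 is 8 degrees). A call has 1 to 12 rows; each row shifts and turns the commanded pose from where the row before left it, along the tool's axes as they then stand; what a row does not reach is not made up. A row lasts 1/8 s, in which the tool goes at most 62.5 mm and 10.7 degrees, less where a joint would pass 70% of its speed; a pose out of reach is approached as far as the arm can. A call is refused whole if a number of a shift passes 1 or a number of a turn 1, either way. A call with a gripper value outside its range is refused whole. "jaw" is the gripper command: -1 is shut, 1 is fully open, values between are in proportion, set as the call begins (left out, the last holds). The fingers move at their own pace and stop on an object; the grip force is fixed at half the most. Time passes only in rows, so rows that do not move let the fingers close. It gives the time, the measured TCP pose, the force and the opening at its end, in the units of the state.
- read_state(): the state, without advancing time (a new reading comes with each control period).
- get_image(name): name is "scene" or "top"; returns the picture (400x640x3 uint8, red, green, blue); there is no depth.
- calibration(name): a dict with "fx", "fy", "cx", "cy" (pixels), "k1" (the pictures are not rectified: a ray, as slopes to the right and down, at radius r is drawn at 1 + k1 r^2 times it, then the intrinsics apply), "world_from_camera" (4x4, takes a point from camera to world coordinates). Camera axes: x right, y down, z forward; pixel columns grow to the right and rows downward; lengths in mm; the calibration is good to about 2 mm. A picture is of the moment at which its call begins. calibration takes no time and is no camera call.
- finish_job(): hands the job in, once; it reports no verdict.
The state is a dict: "clock": time; "qpos": joint angles; "qd": joint speeds; "tau": joint torques, N m; "eef_pos": TCP position; "tool_rot": TCP orientation; "force": force on the tool from outside, world axes, zero at the start; "torque": the same for the moment, N m; "width": finger opening in mm.
Only numpy, scipy, OpenCV 4.12 (cv2) and the standard library are available. Lean on these libraries where they do the work, as an engineer would, in place of code of your own. Each camera call takes 0.05 s, during which the arm holds its last target. There are 200 camera calls.

## Working session

There is one attempt and no reset: what is moved stays moved. The work goes in short steps, Python scripts to look and compute and a tool call to move; the robot and the scene stay as the last step left them, time stands still between calls to the robot, and variables do not carry over. Pictures are saved under pics/ and viewed, about 8 in all and at most 12, crops included, and the job is handed in when it is done.

Besides the shell and the picture viewer there is one more tool, called after "Request:" as name([rows], argument=value, ...), one row to a line, values as JSON. apply_moves: Moves the arm, as the interface text tells. Its arguments: {"type":"object","properties":{"targets":{"type":"array"},"jaw":{"type":"number"}},"required":["targets"]}

```bash
mkdir -p pics
cat > h.py <<'E'
from cell import *
import numpy as np, cv2
def ray(name,u,v):
    c=calibration(name); x=(u-c['cx'])/c['fx']; y=(v-c['cy'])/c['fy']
    a,b=x,y
    for _ in range(20):
        f=1+c['k1']*(a*a+b*b); a,b=x/f,y/f
    T=np.array(c['world_from_camera']); return T[:3,3],T[:3,:3]@np.array([a,b,1.])
def at(name,u,v,z):
    o,d=ray(name,u,v); return o+d*(z-o[2])/d[2]
def proj(name,p):
    c=calibration(name); T=np.array(c['world_from_camera']); q=T[:3,:3].T@(np.array(p)-T[:3,3])
    a,b=q[:2]/q[2]; f=1+c['k1']*(a*a+b*b); return c['cx']+c['fx']*a*f, c['cy']+c['fy']*b*f
E
python3 - <<'E'
from h import *
for n in('scene','top'):
    im=get_image(n); cv2.imwrite(f'pics/{n}0.png',im[:,:,::-1]); c=calibration(n); print(n,c)
print(read_state())
E
```

```text
scene {'fx': 404.1969230543686, 'fy': 404.1969230543686, 'cx': 326.7515691528741, 'cy': 201.41792632864917, 'k1': -0.028910071811099763, 'world_from_camera': array([[ 8.84536986e-01, -2.96877437e-01,  3.59802874e-01,
         1.90784638e+02],
       [-4.66245819e-01, -5.86592933e-01,  6.62211120e-01,
        -8.37496682e+02],
       [ 1.44622826e-02, -7.53506814e-01, -6.57281008e-01,
         7.17603685e+02],
       [ 0.00000000e+00,  0.00000000e+00,  0.00000000e+00,
         1.00000000e+00]])}
top {'fx': 396.4059408194521, 'fy': 396.4059408194521, 'cx': 316.51368595002447, 'cy': 202.9557129102478, 'k1': -0.04104785711015234, 'world_from_camera': array([[-2.09027327e-02, -9.94048598e-01,  1.06913330e-01,
         4.26898705e+02],
       [-9.99781512e-01,  2.07764350e-02, -2.29512709e-03,
        -2.02382977e+02],
       [ 6.01900092e-05, -1.06937945e-01, -9.94265695e-01,
         9.63615396e+02],
       [ 0.00000000e+00,  0.00000000e+00,  0.00000000e+00,
         1.00000000e+00]])}
{'clock': 0.1, 'qpos': array([-1.29477298,  0.62921672,  0.03844671,  1.51828307, -0.02698172,
        0.99632611, -0.02000685]), 'qd': array([-1.13568266e-03, -4.32207477e-04,  1.65217469e-03, -1.31103348e-03,
       -5.20994994e-05, -5.12846413e-04, -6.89692635e-04]), 'tau': array([ 3.60697697e-03, -5.64527535e+01,  1.23053044e+00, -1.93973619e+01,
        1.12400387e-02,  5.41516478e-03, -2.59275242e-05]), 'eef_pos': array([217.66885524, 611.86151179, 230.50020444]), 'tool_rot': array([-1.57251126e+00, -3.23877638e-05, -3.41822143e-01]), 'force': array([ 0.65405839, -0.20672257,  0.54356416]), 'torque': array([-0.02716913, -0.00793713,  0.04315632]), 'width': 85.74700559900849}
```

View pics/top0.png

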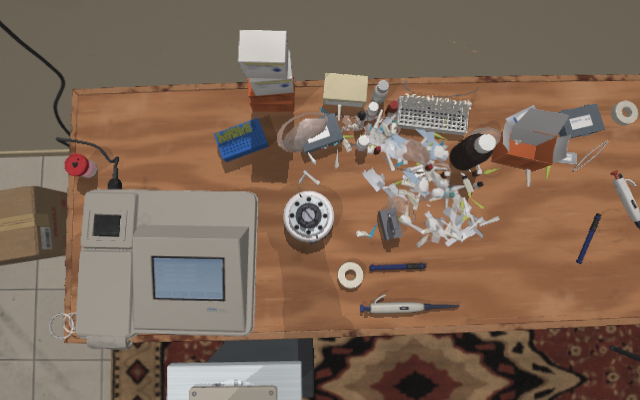

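View pics/scene0.png

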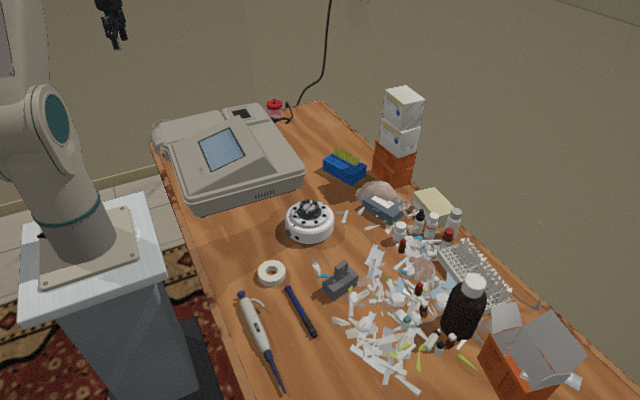

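The top view shows the centrifuge at about (309,216) and the key in its rest at about (390,225). The scene view shows them at (310,220) and (341,280). I'll enlarge both next.

Run:
```python
from h import *
t=np.mean([get_image('top').astype(float) for _ in range(1)],0).astype(np.uint8)[:,:,::-1]; s=get_image('scene')[:,:,::-1]
def crop(im,u,v,w=32):
    return cv2.resize(im[v-w:v+w,u-w:u+w],(400,400) if w==32 else (400,400),interpolation=cv2.INTER_CUBIC)
a=np.hstack([crop(t,309,216),crop(t,390,226,32)])
b=np.hstack([crop(s,310,220)[60:260],crop(s,341,280)[60:260]])
cv2.imwrite('pics/crop1.png',np.vstack([a,b]))
print(at('top',309,216,56),at('top',390,225,40))
```

```text
[ 494.75438836 -186.60991732   56.        ] [ 470.91591677 -374.84589618   40.        ]
```

View pics/crop1.png

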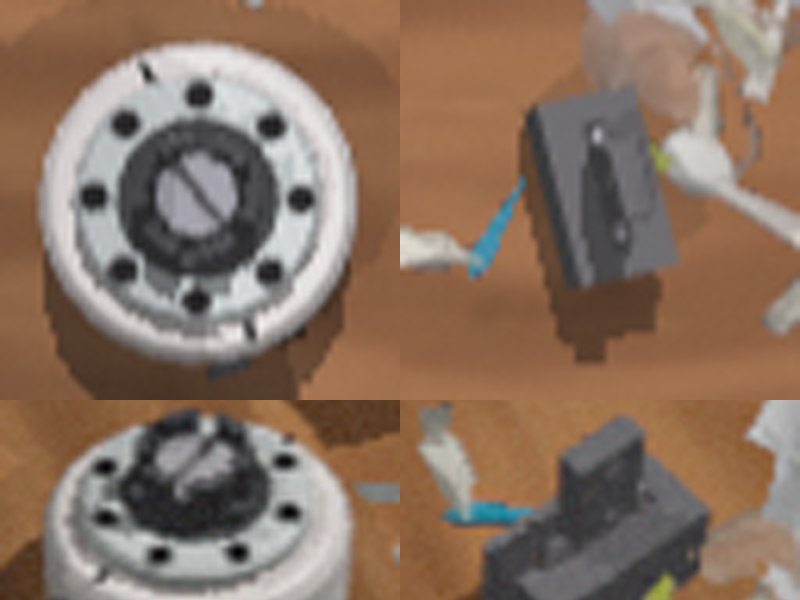

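The top-view crop shows the ribs at about (300.8,195.5) and (317,236.8), the spindle centre at about (308.5,215.2), and the rest's top face corners. Next I'll triangulate and enlarge the nut.

Run:
```python
from h import *
def tc(x,y,u0=309,v0=216): return u0-32+(x+.5)*.16-.5, v0-32+(y+.5)*.16-.5
def tri(a,b):
    (o1,d1),(o2,d2)=ray('top',*a),ray('scene',*b)
    A=np.stack([d1,-d2],1); s=np.linalg.lstsq(A,o2-o1,rcond=None)[0]
    return o1+s[0]*d1,o2+s[1]*d2
t=get_image('top');s=get_image('scene')
# spindle disc: brightish pixels inside nut
for n,im,(u,v) in(('top',t,(308.5,215.2)),('scene',s,(309.2,207.2))):
    hsv=cv2.cvtColor(np.ascontiguousarray(im),cv2.COLOR_RGB2HSV)
    print(n,'spindle guess',at(n,u,v,72))
print('tri',tri((308.5,215.2),(309.2,207.2)))
# housing outline in top: white mask
m=((t.min(2)>95)&(t.max(2).astype(int)-t.min(2)<45)).astype(np.uint8)
w=np.zeros_like(m); w[184:248,277:341]=1; m*=w
c=max(cv2.findContours(m,0,1)[0],key=cv2.contourArea); e=cv2.fitEllipse(cv2.convexHull(c)); print('housing',e,at('top',*e[0],40))
r=[at('top',*tc(149,72),47),at('top',*tc(250,330),47)]
d=r[0]-r[1]; print('ribs',r,'mid',(r[0]+r[1])/2,'len',np.linalg.norm(d),'ang',np.arctan2(d[1],d[0]))
k=[at('top',*tc(x-400,y,390,226),34) for x,y in((530,105),(635,85),(680,262),(583,287))]
print(np.round(k,1),'rest',np.mean(k,0)); 
d=(k[0]+k[1]-k[2]-k[3]); d2=k[0]+k[3]-k[1]-k[2]; print(np.linalg.norm(d)/2,np.linalg.norm(d2)/2,np.arctan2(d[1],d[0]),np.arctan2(d2[1],d2[0])-np.pi/2)
d=at('top',*tc(165,160),72)-at('top',*tc(235,228),72); print('slot',np.arctan2(d[1],d[0]))
# top view unprojected to z=75 plane (metric, 15px/mm... ) for nut
cx,cy=at('top',308.5,215.2,75)[:2]
def ortho(n,im,cx,cy,z,h=30,N=400):
    g=np.linspace(h,-h,N); mu=np.zeros((N,N),np.float32); mv=mu.copy()
    for i,x in enumerate(g):
        for j,y in enumerate(g): mu[i,j],mv[i,j]=proj(n,(cx+x,cy+y,z))
    return cv2.remap(np.ascontiguousarray(im[:,:,::-1]),mu,mv,cv2.INTER_CUBIC)
A=ortho('top',t,cx,cy,78); cx,cy=at('scene',309.2,207.2,72)[:2]; B=ortho('scene',s,cx,cy,78)
cv2.imwrite('pics/nut.png',cv2.convertScaleAbs(np.hstack([A,B]),alpha=1.8))
```

```text
top spindle guess [ 495.38941159 -185.79497835   72.        ]
scene spindle guess [ 496.97985882 -186.70082558   72.        ]
tri (array([ 495.4165685 , -185.78840113,   71.64646996]), array([ 497.09241521, -186.46159508,   71.76267813]))
housing ((308.3603820800781, 215.70578002929688), (50.92727279663086, 51.30523681640625), 179.42005920410156) [ 496.67033451 -184.85136813   40.        ]
ribs [array([ 544.65788971, -167.38068824,   47.        ]), array([ 447.97471381, -203.03171729,   47.        ])] mid [ 496.31630176 -185.20620276   47.        ] len 103.04674849323672 ang 0.3532718688284392
[[ 506.2 -349.9   34. ]
 [ 513.  -389.9   34. ]
 [ 446.  -404.1   34. ]
 [ 437.5 -367.3   34. ]] rest [ 475.65382915 -377.78967981   34.        ]
69.67821577800105 39.165759707446995 0.22814098854004636 0.19596448134262467
slot 0.7787157477179478Traceback (most recent call last):
  File "<stdin>", line 30, in <module>
  File "<stdin>", line 28, in ortho
  File "h.py", line 12, in proj
    c=calibration(name); T=np.array(c['world_from_camera']); q=T[:3,:3].T@(np.array(p)-T[:3,3])
ValueError: time passes only in moves, steps and waits
```

```bash
cat > h2.py <<'E'
import h; from h import *
_c={n:calibration(n) for n in('top','scene')}
h.calibration=lambda n:_c[n]
def ortho(n,im,cx,cy,z,h=30,N=400):
    g=np.linspace(h,-h,N); mu=np.zeros((N,N),np.float32); mv=mu.copy()
    for i,x in enumerate(g):
        for j,y in enumerate(g): mu[i,j],mv[i,j]=proj(n,(cx+x,cy+y,z))
    return cv2.remap(np.ascontiguousarray(im[:,:,::-1]),mu,mv,cv2.INTER_CUBIC)
E
python3 - <<'E'
from h2 import *
t=get_image('top');s=get_image('scene')
A=ortho('top',t,495.4,-185.8,78); B=ortho('scene',s,497,-186.6,78)
cv2.imwrite('pics/nut.png',cv2.convertScaleAbs(np.hstack([A,B]),alpha=1.8))
print(read_state()['clock'])
E
```

```text
0.4
```

View pics/nut.png

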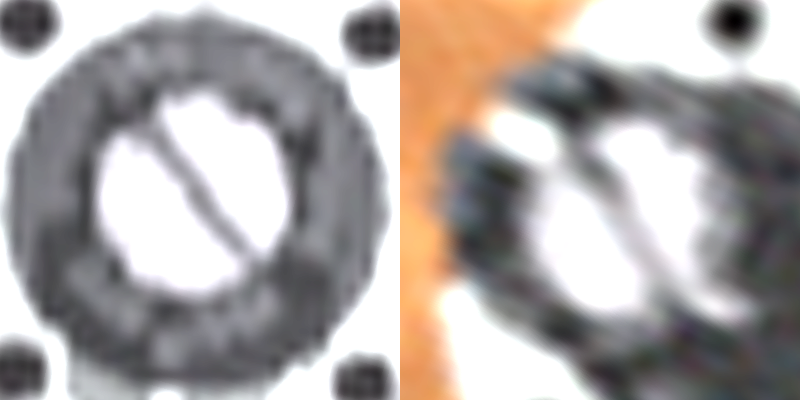

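The left crop shows the cross slot running from (150,135) to (245,250), about 0.66 to 0.70 rad in world yaw. The right crop shows a nut slot gap at (520,130). I'll check the nut phase with a folded angular profile, since the slots repeat every 60°.

Run:
```python
from h2 import *
t=get_image('top')[:,:,::-1].astype(np.float32); g=cv2.cvtColor(t,cv2.COLOR_BGR2GRAY)
for z,r0,r1 in((78,17,20),(78,20,25),(62,17,20),(62,20,25)):
    P=[]
    for a in np.radians(np.arange(0,360,5)):
        uv=np.array([proj('top',(495.4+r*np.cos(a),-185.8+r*np.sin(a),z)) for r in np.linspace(r0,r1,5)],np.float32)
        P.append(cv2.remap(g,uv[:,:1].copy(),uv[:,1:].copy(),1).mean())
    P=np.array(P).reshape(6,12); print(z,r0,r1); print(P.round().astype(int)); print('mean',P.mean(0).round(1),'med',np.median(P,0).round(1))
# cross slot angle: dark points inside the spindle disc
pts=[];
for v in range(209,222):
    for u in range(302,316):
        p=at('top',u,v,72)[:2]-[495.4,-185.8]
        if np.hypot(*p)<11: pts.append((*p,g[v,u]))
p=np.array(pts); w=np.clip(np.percentile(p[:,2],60)-p[:,2],0,None); C=(p[:,:2]*w[:,None]).T@p[:,:2]; l,V=np.linalg.eigh(C); print('cross',l,np.arctan2(*V[::-1,1]), (p[:,:2]*w[:,None]).sum(0)/w.sum())
```

```text
78 17 20
[[72 73 74 70 67 55 57 59 55 48 51 56]
 [61 65 60 53 52 56 59 55 47 45 49 57]
 [63 66 61 63 69 74 74 64 52 53 58 63]
 [71 76 73 75 79 78 80 76 59 47 44 46]
 [55 70 77 77 74 74 74 76 73 66 54 47]
 [46 60 74 78 68 65 67 68 70 74 77 77]]
mean [61.5 68.4 70.  69.1 68.2 67.  68.7 66.2 59.3 55.7 55.4 57.7] med [62.3 68.  73.5 72.3 68.7 69.4 71.  65.9 57.5 50.5 52.3 56.5]
78 20 25
[[69 74 79 75 77 81 73 73 63 60 66 66]
 [67 69 68 66 67 70 71 65 53 47 45 50]
 [59 61 60 60 61 61 64 56 53 69 73 66]
 [62 63 63 58 62 62 60 56 52 48 48 50]
 [60 68 70 69 71 72 72 73 73 72 72 71]
 [67 67 73 77 77 77 77 78 79 73 72 72]]
mean [63.8 67.2 68.8 67.6 69.4 70.6 69.5 67.  62.  61.6 62.6 62.4] med [64.4 67.7 69.1 67.8 69.2 71.  71.2 68.9 57.8 64.4 68.9 65.9]
62 17 20
[[91 88 83 83 79 57 55 56 54 56 66 69]
 [75 71 60 55 55 59 56 51 47 49 55 62]
 [66 63 62 67 72 76 70 58 52 58 63 66]
 [73 76 74 73 78 78 79 76 62 50 45 44]
 [49 61 75 78 76 74 74 75 75 71 61 48]
 [43 48 62 72 73 60 61 64 65 75 85 93]]
mean [66.1 67.9 69.5 71.5 72.1 67.3 65.8 63.1 59.4 59.8 62.3 63.8] med [69.3 67.4 68.3 72.8 74.7 66.9 65.8 60.8 58.5 57.1 61.9 63.7]
62 20 25
[[69 72 77 73 74 72 69 68 57 57 62 64]
 [66 67 65 64 67 71 66 56 47 45 48 56]
 [61 60 59 59 58 61 60 50 57 72 73 62]
 [59 61 59 55 59 58 57 55 52 49 49 51]
 [56 66 70 69 69 72 72 73 74 74 71 71]
 [66 64 69 78 79 76 76 76 79 75 73 72]]
mean [62.9 64.9 66.4 66.4 67.6 68.4 66.7 62.9 60.9 61.9 62.7 62.6] med [63.6 64.8 66.6 66.6 68.  71.2 67.5 61.9 56.8 64.3 66.7 63.1]
cross [ 8580.31489179 50905.74232847] -2.4176387060178524 [0.26260638 0.33606869]
```

Request:
apply_moves([
  [0.95, 0, -0.8, 0, 0, 0],
  [0.95, 0, -0.8, 0, 0, 0],
  [0.95, 0, -0.8, 0, 0, 0],
  [0.95, 0, -0.8, 0, 0, 0],
  [0.95, 0, -0.8, 0, 0, 0],
  [0.95, 0, -0.8, 0, 0, 0],
  [0.95, 0, -0.8, 0, 0, 0],
  [0.95, 0, -0.8, 0, 0, 0],
  [0.95, 0, -0.8, 0, 0, 0],
  [0.95, 0, -0.8, 0, 0, 0],
  [0.95, 0, -0.8, 0, 0, 0],
  [0.95, 0, -0.8, 0, 0, 0],
], jaw=1)

```text
clock: 1.95
eef_pos: [519.6, 96.4, 231.6]
tool_rot: [-1.57, -0.001, -0.342]
force: [0.8, 0.8, -0.1]
width: 85.3
```

Request:
apply_moves([
  [0.25, 0, -0.96, 0, 0, 0],
  [0.25, 0, -0.96, 0, 0, 0],
  [0.25, 0, -0.96, 0, 0, 0],
  [0.25, 0, -0.96, 0, 0, 0],
  [0.25, 0, -0.96, 0, 0, 0],
  [0.25, 0, -0.96, 0, 0, 0],
  [0.25, 0, -0.96, 0, 0, 0],
  [0.25, 0, -0.96, 0, 0, 0],
  [0.25, 0, -0.96, 0, 0, 0],
  [0.24, 0, -0.96, 0, 0, 0],
  [0.24, 0, -0.96, 0, 0, 0],
  [0.24, 0, -0.96, 0, 0, 0],
])

```text
clock: 3.45
eef_pos: [476.1, -377.5, 231.4]
tool_rot: [-1.571, -0.0, -0.342]
force: [0.8, -0.1, -0.2]
width: 85.7
```

Request:
apply_moves([
  [0, 0.5, 0, 0, -1, 0],
  [0, 0.5, 0, 0, -1, 0],
  [0, 0.5, 0, 0, -1, 0],
  [0, 0.5, 0, 0, -1, 0],
  [0, 0, 0, 0, 0, 0],
  [0, 0, 0, 0, 0, 0],
])

```text
clock: 4.2
eef_pos: [476.6, -376.6, 152.0]
tool_rot: [-1.572, -0.001, 0.214]
force: [1.3, 0.1, 0.6]
width: 85.7
```

Run:
```python
from h2 import *
t=get_image('top')[:,:,::-1];s=get_image('scene')[:,:,::-1]; st=read_state(); print(st['eef_pos'],st['tool_rot'],st['clock'])
e=st['eef_pos']
def c(im,u,v,w=40): u,v=int(u),int(v); return cv2.resize(im[v-w:v+w,u-w:u+w],(400,400),interpolation=3)
print(proj('top',e),proj('scene',e))
cv2.imwrite('pics/a.png',np.hstack([c(t,390,226),c(s,345,262)]))
```

```text
[ 476.8126713  -376.61083723  152.38413036] [-1.57233954e+00 -1.10258962e-03  2.15240080e-01] 4.3
(np.float64(400.8210962517021), np.float64(219.27907009039913)) (np.float64(342.27061064649433), np.float64(238.02535953833328))
```

View pics/a.png

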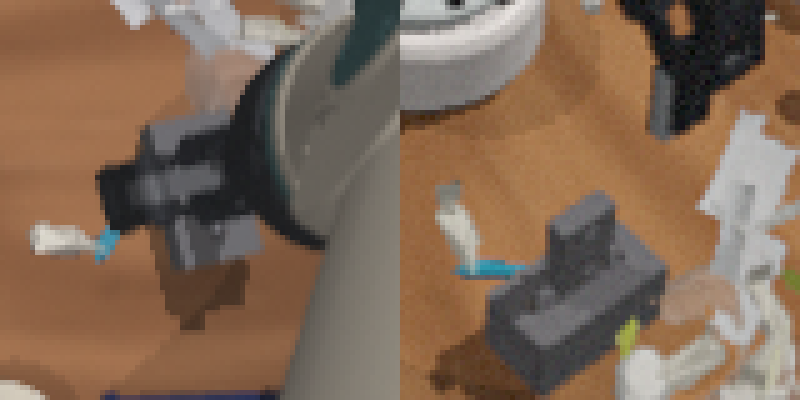

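The crop shows the rest and handle centred under the jaws, with the handle top in the scene view at about (341.4,263.6). I'll check that against the estimate while descending partway.

Run:
```python
from h2 import *
print(at('scene',341.4,263.6,80))
```

```text
[ 476.41513066 -379.57164167   80.        ]
```

Request:
apply_moves([
  [0, 0.9, 0, 0, 0, 0],
  [0, 0.9, 0, 0, 0, 0],
  [0, 0.7, 0, 0, 0, 0],
  [0, 0, 0, 0, 0, 0],
])

```text
clock: 4.8
eef_pos: [475.3, -375.3, 50.1]
tool_rot: [-1.568, 0.002, 0.216]
force: [-0.4, -0.4, 1.1]
width: 85.0
```

Request:
apply_moves([
  [0, 0.15, -0.05, 0, 0, 0],
  [0, 0, 0, 0, 0, 0],
])

```text
clock: 5.05
eef_pos: [477.3, -378.9, 46.3]
tool_rot: [-1.572, -0.001, 0.216]
force: [-0.0, 0.1, -0.1]
width: 85.3
```

Request:
apply_moves([
  [0, 0, 0, 0, 0, 0],
  [0, 0, 0, 0, 0, 0],
  [0, 0, 0, 0, 0, 0],
  [0, 0, 0, 0, 0, 0],
  [0, 0, 0, 0, 0, 0],
  [0, 0, 0, 0, 0, 0],
  [0, 0, 0, 0, 0, 0],
  [0, 0, 0, 0, 0, 0],
], jaw=-1)

```text
clock: 6.05
eef_pos: [476.7, -378.2, 45.5]
tool_rot: [-1.571, -0.0, 0.217]
force: [-1.3, -0.1, 3.7]
width: 11.0
```

Run:
```python
from cell import *
s=read_state(); print(s)
```

```text
{'clock': 6.05, 'qpos': array([ 0.65146477,  0.8137095 , -0.04376964,  1.7718902 ,  0.06014007,
        0.55710194,  2.35786482]), 'qd': array([ 0.00076309,  0.00019402,  0.00018139, -0.0005949 ,  0.00126858,
       -0.00035181,  0.00011652]), 'tau': array([ 9.26342094e-02, -5.56691623e+01,  2.57950472e-01, -1.18316352e+01,
        4.88723384e-02, -2.47227587e-01, -1.35805964e-03]), 'eef_pos': array([ 476.73577468, -378.15644532,   45.46715495]), 'tool_rot': array([-1.57091433e+00, -1.39483858e-04,  2.16732958e-01]), 'force': array([-1.25219382, -0.1475821 ,  3.67802607]), 'torque': array([ 1.43751622e-01,  1.41488294e-01, -5.60374645e-05]), 'width': 10.950831283210071}
```

Request:
apply_moves([
  [0, -0.4, 0, 0, 0, 0],
  [0, -0.8, 0, 0, 0, 0],
  [0, -0.8, 0, 0, 0, 0],
  [0, -0.2, 0, 0, 0, 0],
  [0, 0, 0, 0, 0, 0],
])

```text
clock: 6.68
eef_pos: [476.6, -378.1, 133.5]
tool_rot: [-1.571, -0.0, 0.217]
force: [0.6, 0.6, -0.8]
width: 11.1
```

Request:
apply_moves([
  [0.25, 0, 0.76, 0, 0, 0],
  [0.25, 0, 0.76, 0, 0, 0],
  [0.25, 0, 0.77, 0, 0, 0],
  [0.25, 0, 0.77, 0, 0, 0],
  [0.25, 0, 0.77, 0, 0, 0],
  [0.25, 0, 0.76, 0, 0, 0],
  [0, 0, 0, 0, -0.9, 0],
  [0, 0, 0, 0, -0.9, 0],
  [0, 0, 0, 0, -0.9, 0],
  [0, 0, 0, 0, -0.9, 0],
  [0, 0, 0, 0, -0.9, 0],
  [0, 0, 0, 0, 0, 0],
])

```text
clock: 8.18
eef_pos: [494.8, -185.7, 132.0]
tool_rot: [-1.568, 0.001, 0.844]
force: [-1.2, -0.1, -1.4]
width: 11.1
```

Run:
```python
from h2 import *
t=get_image('top')[:,:,::-1];s=get_image('scene')[:,:,::-1]; st=read_state(); print(st['eef_pos'],st['tool_rot'],st['clock'],st['force'],st['torque'],st['width'],st['qpos'][6])
e=st['eef_pos']
def c(im,u,v,w=40): u,v=int(u),int(v); return cv2.resize(im[v-w:v+w,u-w:u+w],(400,400),interpolation=3)
cv2.imwrite('pics/b.png',np.hstack([c(t,312,212,25),c(s,310,200,25)]))
```

```text
[ 495.13681578 -185.78746193  132.42714187] [-1.56908008e+00  5.14539210e-04  8.42588204e-01] 8.275 [-0.5091306   0.9173308  -1.15032165] [ 0.05713666 -0.08803828 -0.0540906 ] 11.16520738939261 2.5203501592146025
```

View pics/b.png

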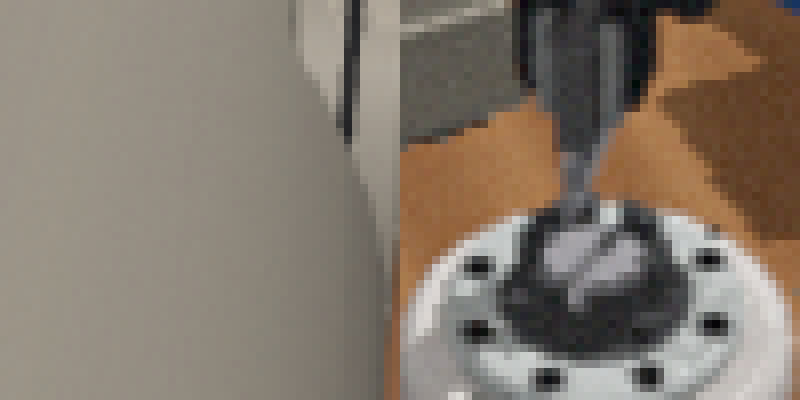

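Run:
```python
from h2 import *
def cr(p): u,v=proj('scene',p); return np.round([400+(u-285)*8,(v-175)*8])
a=.8426; d=np.array([np.cos(a),np.sin(a),0]); e=np.array([495.14,-185.8,105])
for n,p in dict(near=e-21*d,far=e+21*d,mid=e,nearup=e-21*d+[0,0,20],sp=(495.14,-185.8,72),sp2=(497,-186.7,72)).items(): print(n,cr(p))
s=get_image('scene'); print(s[198:212,300:322].sum(2)//3)
```

```text
near [565. 219.]
far [604. 129.]
mid [585. 174.]
nearup [564. 166.]
sp [587. 258.]
sp2 [594. 258.]
[[122 122 125 126 121 100  86  88 111 109 104  99 104 104 107 103 109 113
  114 124 126 127]
 [119 122 123 127 115  97  96 111 102  85 111 118 102  94 104 107 105 110
  113 116 120 124]
 [122 123 122 101  94  91  98 103  78  96 150 170 120  84  85 100 104 118
  115 115 117 118]
 [137 104  74  51  48  80  93  73  41  90 188 207 135  58  72  78  93 149
  159 150 139 128]
 [178 102  38  26  33  62  80  58  60 105 185 205 130  43  45  76  79 133
  194 215 206 171]
 [118  47  42  59  51  79 102 114 134 142 144 127  81  42  38  35  44 124
  189 199 201 210]
 [ 70  31  38  83 110 160 167 166 168 154 104  75 104 103  65  42  41 100
  158 193 199 198]
 [ 61  37  49 104 143 163 168 164 160 132  80  83 156 167 139  80  57  66
  100 185 201 198]
 [ 54  30  64 155 166 165 164 159 137 113 101 138 163 167 161 114  69  60
   81 185 200 172]
 [ 46  37  70 150 168 165 162 144 118 126 156 160 165 163 130  87  76  63
   71 142 193 139]
 [ 37  43  76 116 154 164 144 118 127 154 165 165 162 164 145  85  53  45
   48  79 125 141]
 [ 37  53  74  83 116 108 108 116 147 159 162 161 129 102  95  57  40  46
   44  54  81 165]
 [ 41  39  44  70  85  73 111 128 142 110 101 106  96  77  68  49  39  42
   52  59  65 128]
 [ 61  42  39  43  48  62 129 120  88  85  80  76  70  45  49  39  44  43
   54  63  73 131]]
```

The scene crop shows the key held upright, with its blade tip at about (577,207) over the nut and the spindle centre at (595,255). They agree to within about 1 mm sideways. Descending now.

Request:
apply_moves([
  [0, 0.3, 0, 0, 0, 0],
  [0, 0.25, 0, 0, 0, 0],
  [0, 0, 0, 0, 0, 0],
])

```text
clock: 8.7
eef_pos: [494.8, -185.6, 110.0]
tool_rot: [-1.568, 0.001, 0.845]
force: [-0.0, 0.5, -1.3]
width: 11.2
```

Request:
apply_moves([
  [0, 0.05, 0, 0, 0, 0],
  [0, 0.05, 0, 0, 0, 0],
  [0, 0.05, 0, 0, 0, 0],
  [0, 0, 0, 0, 0, 0],
])

```text
clock: 9.2
eef_pos: [495.7, -185.9, 105.2]
tool_rot: [-1.571, 0.0, 0.845]
force: [-0.6, 0.9, -1.0]
width: 11.0
```

```bash
cat > st.py <<'E'
from cell import *
s=read_state(); print(s['clock'],s['eef_pos'].round(2),s['tool_rot'].round(3),s['force'].round(1),s['torque'].round(2))
E
python3 st.py
```

```text
9.2 [ 495.72 -185.94  105.25] [-1.571  0.     0.845] [-0.6  0.9 -1. ] [ 0.01 -0.05  0.01]
```

Request:
apply_moves([
  [0, 0.03, 0, 0, 0, 0],
  [0, 0.03, 0, 0, 0, 0],
  [0, 0, 0, 0, 0, 0],
])

```text
clock: 9.57
eef_pos: [495.7, -185.9, 102.8]
tool_rot: [-1.571, 0.0, 0.845]
force: [1.2, -0.1, -0.7]
width: 11.5
```

Request:
apply_moves([
  [0, 0.03, 0, 0, 0, 0],
  [0, 0.02, 0, 0, 0, 0],
  [0, 0, 0, 0, 0, 0],
])

```text
clock: 9.95
eef_pos: [495.7, -185.9, 100.8]
tool_rot: [-1.571, 0.0, 0.845]
force: [0.7, 0.5, -1.3]
width: 11.4
```

Request:
apply_moves([
  [0, 0.025, 0, 0, 0, 0],
  [0, 0, 0, 0, 0, 0],
])

```text
clock: 10.2
eef_pos: [495.7, -185.9, 99.8]
tool_rot: [-1.571, 0.0, 0.845]
force: [-0.7, 0.3, -0.6]
width: 11.2
```

Request:
apply_moves([
  [0, 0.02, 0, 0, 0, 0],
  [0, 0, 0, 0, 0, 0],
])

```text
clock: 10.45
eef_pos: [495.9, -185.9, 99.4]
tool_rot: [-1.571, -0.0, 0.845]
force: [-0.5, 0.3, 1.8]
width: 10.9
```

Request:
apply_moves([
  [0, 0.02, 0, 0, 0, 0],
  [0, 0, 0, 0, 0, 0],
])

```text
clock: 10.7
eef_pos: [496.0, -185.9, 99.1]
tool_rot: [-1.571, -0.0, 0.845]
force: [-1.3, 0.9, 9.0]
width: 11.0
```

```bash
python3 st.py
```

```text
10.7 [ 495.95 -185.94   99.15] [-1.571 -0.     0.845] [-1.3  0.9  9. ] [0.15 0.49 0.03]
```

Request:
apply_moves([
  [0, 0, 0, 0, 0.25, 0],
  [0, 0, 0, 0, 0.25, 0],
  [0, 0, 0, 0, 0, 0],
])

```text
clock: 11.08
eef_pos: [495.9, -185.8, 99.0]
tool_rot: [-1.571, -0.0, 0.775]
force: [-1.3, -0.7, 6.9]
width: 11.2
```

```bash
python3 st.py
```

```text
11.075 [ 495.86 -185.8    98.97] [-1.571 -0.     0.775] [-1.3 -0.7  6.9] [0.19 0.35 0.08]
```

Request:
apply_moves([
  [0, 0, 0, 0, 0.25, 0],
  [0, 0.01, 0, 0, 0, 0],
])

```text
clock: 11.32
eef_pos: [495.9, -185.8, 98.5]
tool_rot: [-1.571, -0.0, 0.74]
force: [-1.3, 2.9, 2.4]
width: 11.0
```

```bash
python3 st.py
```

```text
11.325 [ 495.85 -185.78   98.48] [-1.571 -0.     0.74 ] [-1.3  2.9  2.4] [0.32 0.35 0.03]
```

Request:
apply_moves([
  [0, 0, 0, 0, 0.25, 0],
  [0, 0, 0, 0, 0, 0],
])

```text
clock: 11.58
eef_pos: [495.8, -185.7, 97.8]
tool_rot: [-1.571, -0.0, 0.705]
force: [-0.3, 0.9, 0.7]
width: 10.8
```

```bash
python3 st.py
```

```text
11.575 [ 495.8  -185.68   97.82] [-1.571 -0.     0.705] [-0.3  0.9  0.7] [0.21 0.11 0.06]
```

Request:
apply_moves([
  [0, 0.03, 0, 0, 0, 0],
  [0, 0, 0, 0, 0, 0],
])

```text
clock: 11.82
eef_pos: [495.7, -185.8, 96.4]
tool_rot: [-1.57, 0.0, 0.705]
force: [0.5, 0.8, -1.2]
width: 11.2
```

```bash
python3 st.py
```

```text
11.825 [ 495.67 -185.84   96.4 ] [-1.57   0.     0.705] [ 0.5  0.8 -1.2] [ 0.23  0.03 -0.01]
```

Request:
apply_moves([
  [0, 0.03, 0, 0, 0, 0],
  [0, 0.03, 0, 0, 0, 0],
  [0, 0, 0, 0, 0, 0],
])

```text
clock: 12.2
eef_pos: [495.6, -185.8, 94.1]
tool_rot: [-1.57, 0.0, 0.705]
force: [-0.7, 1.1, -0.1]
width: 11.4
```

```bash
python3 st.py
```

```text
12.2 [ 495.59 -185.85   94.13] [-1.57   0.     0.705] [-0.7  1.1 -0.1] [ 0.26  0.15 -0.02]
```

Request:
apply_moves([
  [0, 0.03, 0, 0, 0, 0],
  [0, 0.02, 0, 0, 0, 0],
  [0, 0, 0, 0, 0, 0],
])

```text
clock: 12.58
eef_pos: [495.6, -185.8, 92.2]
tool_rot: [-1.57, 0.0, 0.705]
force: [-1.4, 1.6, 2.0]
width: 11.2
```

```bash
python3 st.py
```

```text
12.575 [ 495.63 -185.79   92.22] [-1.57   0.     0.705] [-1.4  1.6  2. ] [0.34 0.24 0.02]
```

Request:
apply_moves([
  [0, 0.02, 0, 0, 0, 0],
  [0, 0, 0, 0, 0, 0],
])

```text
clock: 12.82
eef_pos: [495.7, -185.8, 91.5]
tool_rot: [-1.571, 0.0, 0.705]
force: [-1.6, 1.2, 2.2]
width: 11.0
```

```bash
python3 st.py
```

```text
12.825 [ 495.69 -185.78   91.49] [-1.571  0.     0.705] [-1.6  1.2  2.2] [0.45 0.35 0.02]
```

Request:
apply_moves([
  [0, 0, 0, 0, 0.15, 0],
  [0, 0, 0, 0, 0, 0],
])

```text
clock: 13.08
eef_pos: [495.7, -185.9, 91.5]
tool_rot: [-1.571, 0.0, 0.684]
force: [-1.1, 0.9, 2.3]
width: 11.3
```

```bash
python3 st.py
```

```text
13.075 [ 495.74 -185.87   91.49] [-1.571  0.     0.684] [-1.1  0.9  2.3] [0.45 0.4  0.05]
```

Request:
apply_moves([
  [0, 0, 0, 0, 0.15, 0],
  [0, 0, 0, 0, 0, 0],
])

```text
clock: 13.32
eef_pos: [495.7, -185.8, 91.5]
tool_rot: [-1.571, 0.0, 0.663]
force: [-1.1, 2.1, 2.6]
width: 11.4
```

```bash
python3 st.py
```

```text
13.325 [ 495.71 -185.82   91.47] [-1.571  0.     0.663] [-1.1  2.1  2.6] [0.53 0.37 0.07]
```

Request:
apply_moves([
  [0, 0, 0, 0, 0.15, 0],
  [0, 0, 0, 0, 0, 0],
])

```text
clock: 13.58
eef_pos: [495.7, -185.8, 91.5]
tool_rot: [-1.571, 0.0, 0.642]
force: [-1.7, 1.7, 2.7]
width: 11.1
```

```bash
python3 st.py
```

```text
13.575 [ 495.67 -185.85   91.47] [-1.571  0.     0.642] [-1.7  1.7  2.7] [0.55 0.43 0.03]
```

Request:
apply_moves([
  [0, 0.02, 0, 0, 0.12, 0],
  [0, 0, 0, 0, 0, 0],
])

```text
clock: 13.82
eef_pos: [495.7, -185.9, 91.4]
tool_rot: [-1.571, 0.0, 0.626]
force: [-3.1, 2.0, 10.4]
width: 11.2
```

```bash
python3 st.py
```

```text
13.825 [ 495.71 -185.87   91.41] [-1.571  0.     0.626] [-3.1  2.  10.4] [0.66 0.81 0.11]
```

Request:
apply_moves([
  [0, -0.015, 0, 0, 0, 0],
  [0, 0, 0, 0, 0, 0],
])

```text
clock: 14.08
eef_pos: [495.7, -185.9, 91.4]
tool_rot: [-1.571, 0.0, 0.626]
force: [-1.9, 1.3, 5.8]
width: 11.0
```

Request:
apply_moves([
  [0, 0, 0, 0, 0, 0],
  [0, 0, 0, 0, 0, 0],
  [0, 0, 0, 0, 0, 0],
  [0, 0, 0, 0, 0, 0],
  [0, 0, 0, 0, 0, 0],
  [0, 0, 0, 0, 0, 0],
], jaw=0.3)

```text
clock: 14.82
eef_pos: [495.8, -185.9, 91.3]
tool_rot: [-1.571, -0.0, 0.626]
force: [0.1, 0.1, 1.3]
width: 55.1
```

Request:
apply_moves([
  [0, -0.3, 0, 0, 0, 0],
  [0, -0.7, 0, 0, 0, 0],
  [0, -0.9, 0, 0, 0, 0],
  [0, -0.9, 0, 0, 0, 0],
  [-0.9, 0, 0, 0, 0, 0],
  [-0.9, 0, 0, 0, 0, 0],
  [-0.9, 0, 0, 0, 0, 0],
  [0, 0, 0, 0, 0, 0],
])

```text
clock: 15.82
eef_pos: [405.7, -251.2, 204.1]
tool_rot: [-1.571, 0.002, 0.621]
force: [1.4, -0.3, 1.2]
width: 55.5
```

```bash
python3 st.py
python3 - <<'E'
from h2 import *
t=get_image('top')[:,:,::-1];s=get_image('scene')[:,:,::-1]
def c(im,u,v,w=40): u,v=int(u),int(v); return cv2.resize(im[v-w:v+w,u-w:u+w],(400,400),interpolation=3)
cv2.imwrite('pics/c.png',np.hstack([c(t,312,212,32),c(s,310,195,32)]))
for z in(64,126): print(proj('scene',(495.7,-185.9,z)))
E
```

```text
15.825 [ 405.74 -251.16  204.07] [-1.571  0.002  0.621] [ 1.4 -0.3  1.2] [ 0.01  0.02 -0.02]
(np.float64(308.6215704166553), np.float64(209.64044351548344))
(np.float64(308.21711768377656), np.float64(189.69915580778544))
```

View pics/c.png

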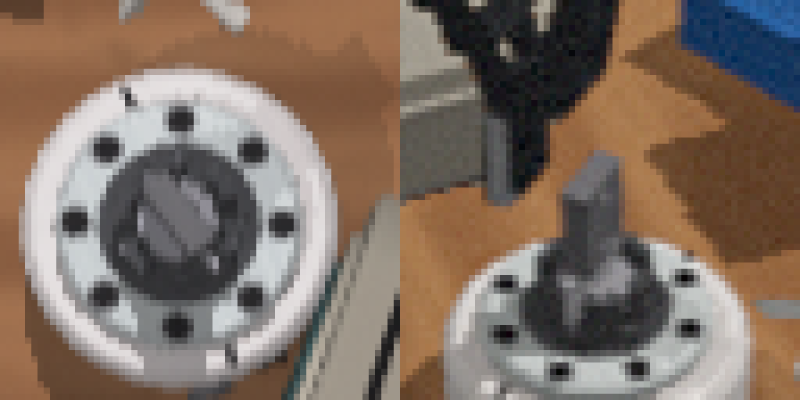

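The final crop shows the key upright in the nut, with the handle top at about (309.2,189.4). A fully home key would put it at (308.2,189.7). The gripper is clear, so I'm handing in.

```bash
python3 -c "
from cell import *
print(finish_job())"
```

```text
the job is handed in; nothing more can be done
None
```

The key is standing upright and released in the nut and spindle slot, and I handed the job in at about 16 s. No verdict was reported.

- **Seating in the nut:** The blade went into the nut slots at a yaw of about 0.845 rad. It rested on the spindle's end with the blade edge at about 72 mm and took roughly 10 N of downward pressure there.
- **Turning and drop:** Turning clockwise under light pressure, the key started to drop at about 0.74 to 0.70 rad. I turned it on gently to 0.626 rad while it was in the slot, and it reached the floor at about 64 mm. The highest vertical force I read was about 10 N.
- **Release:** I eased off the pressure, opened the jaws and moved the gripper clear. The last readings showed no meaningful force on the tool.
- **Last checks:** In the final pictures the key stands upright and centred. Its top is within about 1 px of where a fully home key should be.
- **Nut angle not confirmed:** I estimate it at about 0.70 to 0.77 rad from the key's yaw and the rib direction. I did not measure it directly.
- **Disagreement:** My camera estimates of the cross slot's offset from the centrifuge's x axis ran from 0.3 to 0.43 rad, above the stated 0.28 limit. I relied on the drop felt by force instead. The key ended about 0.27 rad from that axis.

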